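Hang a copper blank on the drying rail with an S-hook

ROBOT

A 6-joint arm with a two-finger parallel gripper is mounted at the origin on the work surface. World frame = base frame: x ahead of the robot, y to its left, z up, the work surface at z = 0. Lengths are in m, angles in rad, forces in N, time in s.
With the tool pointing down it reaches from about 0.325 to 0.775 m from the base axis. Payload 5.5 kg.
Tool frame: the origin (TCP) lies on the centre line of the jaws, within the pads' length; the fingertips stand 14 mm ahead of it and the grasp point (between the pads) lies 5 mm behind it; z points along the fingers, y is the direction in which the jaws open and shut (so a half turn about z gives the same grasp; the last joint's range is limited). The gripper opens to 85 mm and grips with 20 to 120 N. Pads are 22 mm wide; open, the fingers measure 114 mm over their backs; the gripper's body (76 mm by 85 mm) begins 54 mm behind the grasp point. The pads swing forward as they close: fully open they stand 13 mm farther back than shut.
Start: joints at [1.045, 0.091, 1.231, -0, 1.82, -0.057], TCP at [0.271, 0.535, 0.245] pointing down, gripper open.
Joint ranges: [-2.87, 2.87], [-0.86, 2.18], [0.17, 2.46], [-1.51, 4.65], [0.06, 2.69], [-2.65, 2.65]. Speed limits (rad/s): [2.57, 2.57, 3.01, 3.14, 3.14, 3.14].

INTERFACE

Orientations are given as a rotation vector (axis times angle).
In Python, from bench import move_pose, move_linear, movej, grip, wait, inverse_kinematics, observe, capture, camera_params, IKError, sign_off gives the robot as it stands. Calls block until the motion is done:
- move_pose(position, orientation): joint-space move of the TCP to a pose.
- move_linear(position, speed=0.15, rot=None): straight line of the TCP; rot=None keeps the orientation; speed is the mean speed in m/s.
- movej(angles): joint-space move.
- grip(opening, grasp_force=None): finger opening in m; grasp_force is the grip in N (None keeps the last); returns when the fingers have stopped.
- wait(seconds).
- inverse_kinematics(position, orientation): joint angles nearest the present ones, or None.
- observe(): the state.
- capture(name): name is "scene" or "side" or "wrist"; returns the picture (384x512x3 uint8, red, green, blue); there is no depth.
- camera_params(name): a dict with "camera_matrix" (3x3 intrinsics, pixels), "k1" (the pictures are not rectified: a ray, as slopes to the right and down, at radius r is drawn at 1 + k1 r^2 times it, then the intrinsics apply), "cam_to_world" (4x4, takes a point from camera to world coordinates); the wrist camera has in their place "T_tool_cam" (4x4, takes a point from camera to tool coordinates, whose origin is the TCP and whose axes are the flange's). Camera axes: x right, y down, z forward; pixel columns grow to the right and rows downward; lengths in m; the calibration is good to about 2 mm. A picture is of the moment at which its call begins: read the wrist's pose just before it. camera_params takes no time and is no camera call.
A pose or a line that the arm cannot do raises IKError and nothing moves.
- sign_off(): hands the job in, once; it reports no verdict.
The state is a dict: "t": time; "qpos": joint angles; "joint_velocities": joint speeds; "joint_efforts": joint torques, N m; "tool_pos": TCP position; "tool_rot": TCP orientation; "ft_force": force on the tool from outside, world axes, zero at the start; "torque": the same for the moment, N m; "gripper_width": finger opening in m.
Only numpy, scipy, OpenCV 4.12 (cv2) and the standard library are available. Lean on these libraries where they do the work, as an engineer would, in place of code of your own. Each camera call takes 0.05 s, during which the arm holds its last target. There are 200 camera calls.

TASK

Take the S-hook by its orange tab, hook its lower curl through the hole in the copper plate, lift the plate out of its block on the hook, and hang the hook by its upper curl on the drying rail, so that the plate hangs there freely and quietly. The plate has been cleaned: never touch it with the gripper. Leave the silver plate, the bottle, the tin and the hammer where they are.

Things in the scene. Friction and masses are not known exactly. Their poses are not given: they have to be found in the camera images.
- hook: S-hook of 6 mm round steel wire, flat, 152 mm tall, 70 g, orange grip tab on its crown. Origin: underside of the lower curl; z up through the tab, x in the plane of the S, y square to it. (x, z) in mm of the wire's centre line: straight slanting shank from (17, 20) to (-20, 90); curls as told at hook_seat and hook_crown. Starts upright in its block, free to rock about 4 degrees.
- hook_tab (a point): grip point of the orange tab, 134 mm above the hook's origin: pinch it across its 10 mm thickness (the hook's y). The tab is 24 mm wide (x) and reaches from z 110 to z 152
- hook_tip (a point): end of the wire's centre line at the lower curl's free tip, at hook (x, z) = (-19.5, 27.2); the round end reaches 3 mm farther. With the hook upright the tip points 75 degrees above the level towards the hook's -x, too steep to enter an upright plate's hole unless the hook is tilted
- hook_seat (a point): centre of the wire at the bottom of the lower curl, hook (x, z) = (0, 3), where a hung plate rests. The lower curl is an arc of radius 17 (centre line) about (0, 20), from the shank at (17, 20) through the bottom to (-16.4, 15.6), then a straight 12 mm end to the tip
- hook_crown (a point): underside of the wire at the crown of the upper curl, hook (x, z) = (0, 107), which rests on the rail. The upper curl is a half circle of radius 20 about (0, 90), from the shank at (-20, 90) over the crown to its free end at (20, 90), open downwards; a bar gets in below the free end, from the hook's +x side
- hook_block: fixed light wooden block 90 (x) x 70 (y) x 50 mm high with a slot 9 mm wide along its x and 40 mm deep, in which the hook's lower curl stands. Origin: centre of its underside; the hook is pulled straight up out of it
- copper_plate: copper-coloured sheet blank, the plate to hang: 70 (y, wide) x 100 (z, tall) x 4 mm (x, thick), about 120 g, standing loosely upright in its block, so that it gives a few degrees when pushed. Origin: centre of its lower edge, x square to its face (away from the robot), z up. Hole 13 mm in diameter with its centre 86 mm above the lower edge, 14 mm below the upper one
- copper_plate_hole (a point): centre of the copper plate's hole, in mid thickness
- copper_block: fixed grey block 70 (x) x 110 (y) x 35 mm high; slot 6.5 mm wide and 25 mm deep along its y that holds the copper plate (slot floor 10 mm above the bench). Origin: centre of its underside
- steel_plate: silver-coloured blank of the same size and hole as the copper one, standing in an equal block: to be left alone. Origin: centre of its lower edge
- steel_block: fixed block like the copper plate's, holding the silver plate
- rail: fixed drying rail: level brass bar 8 mm thick along its own y, held at both ends in black collars on posts 250 mm apart, 272 mm tall. The bar is clamped at a different height each time, its centre line 210 to 245 mm above the bench; the height is not reported: feel for it with the hook. It holds 40 N. Origin: on the bench below the bar's middle; x away from the robot
- bottle: small upright bottle, 44 mm thick, 130 mm tall, bystander; origin: centre of its underside
- pencil_tin: tin with pencils, 80 mm thick, about 190 mm tall, bystander; origin: centre of its underside
- mallet: hammer lying on the bench behind the blocks, 200 mm long, bystander; origin near its middle

How it is judged:
By the outcome, as a careful person would: the job done as asked, in the order asked, and still so for the second after the job is handed in, with the robot touching nothing.
It also fails if it takes over 72 s, if anything falls off the work surface, if the arm or the gripper's body presses on something with over 40 N, if the wrist force passes 120 N, or if a joint passes its speed limit or range.

## Working session

There is one attempt and no reset: what is moved stays moved. The work goes in short steps, each a Python script; the robot and the scene stay as the last script left them, time stands still between calls to the robot, and variables do not carry over. Pictures are saved under pics/ and viewed, about 8 in all and at most 12, crops included, and the job is handed in when it is done.

```bash
ls; mkdir -p pics; python3 - <<'E'
from bench import *
import cv2, numpy as np
np.set_printoptions(precision=4,suppress=True)
a=capture("scene");b=capture("side")
cv2.imwrite("pics/scene.png",a[...,::-1]);cv2.imwrite("pics/side.png",b[...,::-1])
for n in("scene","side","wrist"):print(n,camera_params(n))
o=observe();print(o)
E
```

```text
pics
scene {'camera_matrix': array([[452.9556,   0.    , 255.3086],
       [  0.    , 452.9556, 192.9554],
       [  0.    ,   0.    ,   1.    ]]), 'k1': -0.18247361151515445, 'cam_to_world': array([[ 0.6567,  0.4328, -0.6175,  1.1852],
       [ 0.7538, -0.3515,  0.5552, -0.5398],
       [ 0.0232, -0.8301, -0.5571,  0.6377],
       [ 0.    ,  0.    ,  0.    ,  1.    ]])}
side {'camera_matrix': array([[433.4622,   0.    , 257.8402],
       [  0.    , 433.4622, 192.1489],
       [  0.    ,   0.    ,   1.    ]]), 'k1': 0.01237325209339378, 'cam_to_world': array([[ 0.938 , -0.2031,  0.2808,  0.3027],
       [-0.3466, -0.5515,  0.7588, -0.6748],
       [ 0.0008, -0.8091, -0.5877,  0.6465],
       [ 0.    ,  0.    ,  0.    ,  1.    ]])}
wrist {'camera_matrix': array([[280.5343,   0.    , 254.1276],
       [  0.    , 280.5343, 185.8306],
       [  0.    ,   0.    ,   1.    ]]), 'k1': -0.015571526468479644, 'T_tool_cam': array([[ 0.0007, -0.9664, -0.257 ,  0.0665],
       [ 1.    ,  0.0008, -0.0003,  0.0009],
       [ 0.0005, -0.257 ,  0.9664, -0.1286],
       [ 0.    ,  0.    ,  0.    ,  1.    ]])}
{'t': 0.1, 'qpos': array([ 1.0453,  0.0918,  1.2318, -0.    ,  1.8198, -0.0567]), 'joint_velocities': array([-0.0003,  0.0003, -0.0021,  0.0004, -0.0012, -0.0007]), 'joint_efforts': array([  0.002 , -46.0213, -41.9219,  -0.0001,   0.0106,   0.    ]), 'tool_pos': array([0.271 , 0.5351, 0.2442]), 'tool_rot': array([-0.7295, -3.0552,  0.0028]), 'ft_force': array([ 0.7174,  0.0158, -0.4128]), 'torque': array([-0.026 ,  0.0589, -0.0167]), 'gripper_width': 0.08520832838158136}
```

View pics/scene.png

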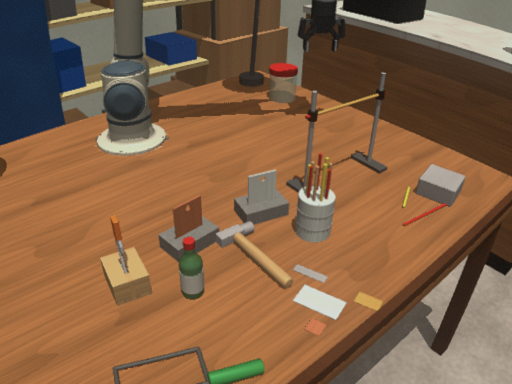

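View pics/side.png

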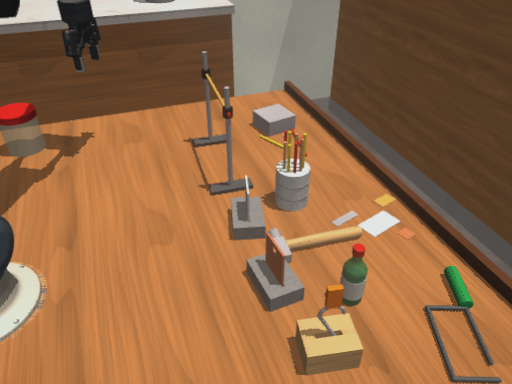

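The scene view shows the hook at (117,235), the copper plate at (188,218), the silver plate at (262,188) and the rail from (312,117) to (381,95). In the side view the hook is at (334,305), the copper plate at (276,258) and the rail from (206,73) to (228,112). I'll enlarge these for better pixel positions.

```bash
cat > h.py <<'E'
import numpy as np, cv2
from scipy.spatial.transform import Rotation as R
from bench import *
np.set_printoptions(precision=4,suppress=True)
def T(o=None):
    o=o or observe(); M=np.eye(4); M[:3,:3]=R.from_rotvec(o["tool_rot"]).as_matrix(); M[:3,3]=o["tool_pos"]; return M
def cam(n,M=None):
    p=camera_params(n); C=p["cam_to_world"] if n!="wrist" else (T() if M is None else M)@p["T_tool_cam"]
    return p["camera_matrix"],p["k1"],C
def ray(c,px):
    K,k,C=c; u=cv2.undistortPoints(np.array([[px]],float),K,np.array([k,0,0,0.]))[0,0]
    d=C[:3,:3]@[u[0],u[1],1]; return C[:3,3],d/np.linalg.norm(d)
def onz(c,px,z):
    o,d=ray(c,px); return o+d*(z-o[2])/d[2]
def tri(obs):
    A=np.zeros((3,3));b=np.zeros(3)
    for c,px in obs:
        o,d=ray(c,px); P=np.eye(3)-np.outer(d,d); A+=P;b+=P@o
    x=np.linalg.solve(A,b); return x,max(np.linalg.norm(np.cross(x-ray(c,p)[0],ray(c,p)[1])) for c,p in obs)
def proj(c,X):
    K,k,C=c; X=np.atleast_2d(X); q=(X-C[:3,3])@C[:3,:3]
    return cv2.projectPoints(q,np.zeros(3),np.zeros(3),K,np.array([k,0,0,0.]))[0][:,0]
E
python3 - <<'E'
from h import *
a=cv2.imread("pics/scene.png");b=cv2.imread("pics/side.png")
def cr(im,x,y,w,h,s):
    c=cv2.resize(im[y:y+h,x:x+w],None,fx=s,fy=s,interpolation=cv2.INTER_CUBIC)
    for i in range(0,w,10):
        cv2.line(c,(i*s,0),(i*s,8 if (x+i)%50 else 16),(255,255,255),1)
        if (x+i)%50==0: cv2.putText(c,str(x+i),(i*s+2,26),0,.4,(255,255,255))
    for j in range(0,h,10):
        cv2.line(c,(0,j*s),(8 if (y+j)%50 else 16,j*s),(255,255,255),1)
        if (y+j)%50==0: cv2.putText(c,str(y+j),(18,j*s+4),0,.4,(255,255,255))
    return c
A=cr(a,100,190,130,110,3);B=cr(b,240,220,130,160,3)
C=cr(a,290,80,100,90,3);D=cr(b,190,60,80,50,3)
o=np.zeros((600,800,3),np.uint8)
def put(c,x,y):
    h=min(c.shape[0],600-y);w=min(c.shape[1],800-x);o[y:y+h,x:x+w]=c[:h,:w]
put(A,0,0);put(B,400,0);put(C,0,330);put(cr(b,190,60,70,40,3),400,480);put(cr(b,200,90,60,40,3),615,480)
cv2.imwrite("pics/c1.png",o)
s,d=cam("scene"),cam("side")
for n,p,q in[("tab",(116,229),(334,297)),("coll near",(312,117),(228,112)),("coll far",(381,95),(206,73)),("bottle",(189,243),(359,250))]:
    print(n,*tri([(s,p),(d,q)]))
E
```

```text
tab [ 0.5602 -0.3089  0.1375] 0.0009361621268204539
coll near [0.5539 0.1984 0.2106] 0.002918366685783608
coll far [0.5689 0.4521 0.211 ] 0.0023140458765010144
bottle [ 0.6588 -0.2195  0.1221] 0.00032840566741858056
```

View pics/c1.png

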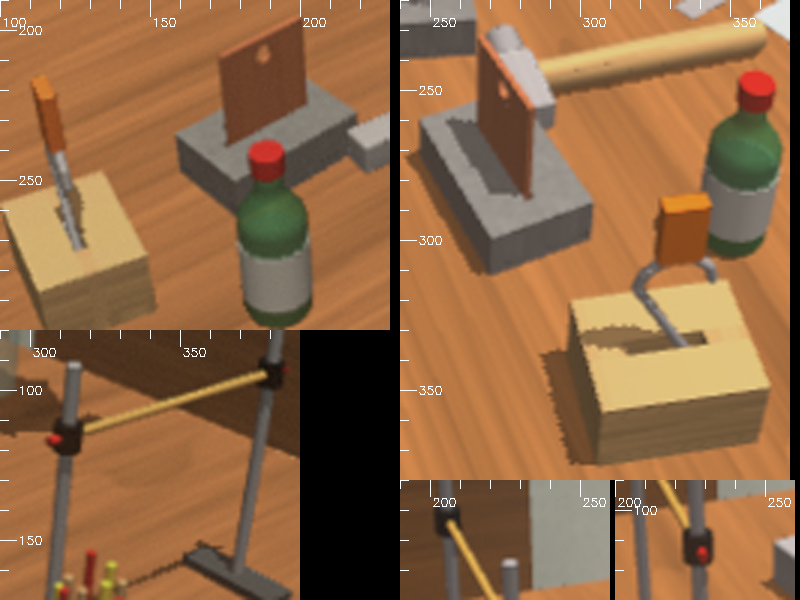

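```bash
python3 - <<'E'
from h import *
s,d=cam("scene"),cam("side")
for n,p,q in[("tab",(116.7,228.3),(334,297)),("hole",(187.7,208),(274.7,250)),("pc1",(173.3,209.3),(284.3,256)),("pc2",(201.7,195.7),(266.7,232.7)),
 ("rail near",(317.3,113.3),(223.3,106)),("rail far",(376.7,95.3),(206.7,74)),("tabtop",(114.3,216.7),(335,286)),("tabbot",(119,239.3),(333,308)),
 ("steel p1",(248,180),(246.5,180)),("steel p2",(277,172),(249,200))]:
    print(n,*tri([(s,p),(d,q)]))
print("hb",*[onz(d,p,.05) for p in[(296.7,320),(349,313.3),(363.3,349),(307.7,357.3)]])
print("hb",*[onz(s,p,.05) for p in[(134,247.3),(149.3,273.3),(113.3,287.7)]])
print("cb",*[onz(d,p,.035) for p in[(246.7,260),(303.7,288.3),(270,299)]])
print("cb",*[onz(s,p,.035) for p in[(159,236),(179,251.7),(219,228.3),(202,215.5)]])
E
```

```text
tab [ 0.5602 -0.308   0.1378] 6.829572811951215e-05
hole [ 0.534  -0.1399  0.092 ] 0.0004218402450781879
pc1 [ 0.5375 -0.1755  0.1075] 0.0009528060688423782
pc2 [ 0.5321 -0.103   0.105 ] 0.00026937401867231203
rail near [0.5501 0.2212 0.2143] 0.004617245810976822
rail far [0.5667 0.4351 0.2139] 0.002917893579008097
tabtop [ 0.5589 -0.308   0.1626] 0.00013215811810861526
tabbot [ 0.5611 -0.3083  0.1128] 0.00016490223708573584
steel p1 [0.5427 0.0243 0.1192] 0.018835156283714908
steel p2 [0.5536 0.0783 0.0783] 0.02504950171871918
hb [ 0.5229 -0.2666  0.05  ] [ 0.6115 -0.2846  0.05  ] [ 0.5978 -0.3523  0.05  ] [ 0.5101 -0.3355  0.05  ]
hb [ 0.5277 -0.2682  0.05  ] [ 0.6111 -0.282   0.05  ] [ 0.603  -0.3527  0.05  ]
cb [ 0.4952 -0.0915  0.035 ] [ 0.5698 -0.1965  0.035 ] [ 0.5025 -0.1983  0.035 ]
cb [ 0.5118 -0.2022  0.035 ] [ 0.5799 -0.1967  0.035 ] [ 0.5703 -0.0885  0.035 ] [ 0.5101 -0.0901  0.035 ]
```

```bash
cat >> h.py <<'E'
G=np.diag([-1,1,-1,1.]); G[2,3]=0.136-.005      # TCP in hook frame
def hookT(anchor_w, anchor_h, yaw, tilt):
    """hook pose: hook point anchor_h (x,z mm) at world anchor_w; tilt deg leans tab to -x"""
    M=np.eye(4); M[:3,:3]=R.from_euler('zy',[yaw,-tilt],degrees=True).as_matrix()
    M[:3,3]=np.array(anchor_w)-M[:3,:3]@[anchor_h[0]/1e3,0,anchor_h[1]/1e3]; return M
def tcp(M,g=None):
    P=M@(G if g is None else g); return P[:3,3],R.from_matrix(P[:3,:3]).as_rotvec()
def wire(a):
    """centre line point (x,z mm) of lower curl at tangent angle a deg; a>75 goes out on the straight end (mm past)"""
    if a<=75: return np.array([-17*np.sin(np.radians(a)),20-17*np.cos(np.radians(a))])
    return np.array([-16.42,15.6])+(a-75)*np.array([-.2588,.9659])
E
python3 - <<'E'
from h import *
hk=([.5605,-.3095,.010],(0,0),-10.8)
H=np.array([.535,-.140,.096])
def chk(n,M):
    p,r=tcp(M); q=inverse_kinematics(p,r); print(n,p,q)
chk("grasp",hookT(*hk,0)); 
chk("up",hookT([.5605,-.3095,.13],(0,0),-10.8,0))
for a,f in[(92,50),(92,60),(75,50),(40,27),(0,0)]: chk((a,f),hookT(H,wire(a),4.4,f))
chk("rail",hookT([.555,.30,.218],(0,107),-4.4,0)); chk("railup",hookT([.51,.30,.27],(0,107),-4.4,0))
p,r=tcp(hookT(*hk,0))
o=observe()
move_pose([.42,-.02,.40],o["tool_rot"]*0+r)
move_pose(p+[0,0,.06],r)
M=T(); im=capture("wrist"); cv2.imwrite("pics/w1.png",im[...,::-1]); np.save("w1.npy",M)
print(observe()["t"], M[:3,3],p, proj(cam("wrist",M),[[.5602,-.308,.162],[.5602,-.308,.117]]))
E
```

```text
grasp [ 0.5605 -0.3095  0.141 ] [-0.5576  0.2031  1.2921 -0.      1.6464 -1.9399]
up [ 0.5605 -0.3095  0.261 ] [-0.5576  0.2064  1.0762 -0.      1.8589 -1.9399]
(92, 50) [ 0.4725 -0.1384  0.1755] None
(92, 60) [ 0.4597 -0.1384  0.1635] None
(75, 50) [ 0.4571 -0.1387  0.1827] None
(40, 27) [ 0.4884 -0.1392  0.2115] [-0.4811 -0.567   1.9112  0.2157  1.3776 -2.125 ]
(0, 0) [ 0.535 -0.14   0.224] [-0.3175 -0.0389  1.4005 -0.      1.78   -1.9651]
rail [0.555 0.3   0.242] [ 0.4416  0.175   1.1452 -0.      1.8213 -1.0524]
railup [0.51  0.3   0.294] [ 0.4742  0.0844  1.1511 -0.      1.906  -1.0198]
3.6917 [ 0.5611 -0.3086  0.2029] [ 0.5605 -0.3095  0.141 ] [[253.0529 215.8648]
 [253.2881 195.4257]]
```

View pics/w1.png

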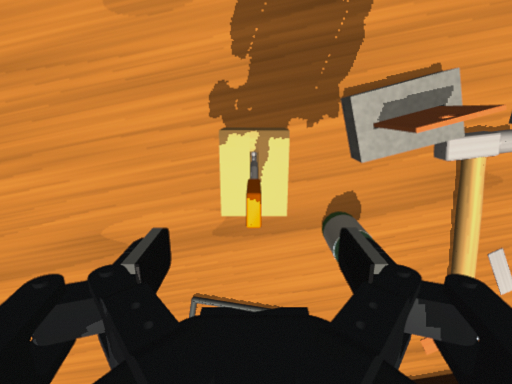

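Tab at (254,205), exactly between the fingers at (254, …), and the block's edges run square in the picture, so the yaw is right too. Copper plate at (440,117). The tilted insertion pose needs another in-hand angle, so I'll scan the IK before grasping.

```bash
cat >> h.py <<'E'
def Gd(delta,flip=0,gz=136):
    """TCP in hook frame; tool axis leaned by delta deg about hook y (tool base towards +x), flip = half turn about tool z"""
    M=np.eye(4); M[:3,:3]=R.from_euler('y',delta,degrees=True).as_matrix()@np.diag([-1,1,-1.])@R.from_euler('z',180*flip,degrees=True).as_matrix()
    M[:3,3]=[0,0,gz/1e3]; M[:3,3]+=M[:3,2]*.005; return M
E
python3 - <<'E'
from h import *
H=np.array([.535,-.140,.096])
hk=([.5605,-.3095,.010],(0,0),-10.8)
for flip in(0,1):
  for d in(0,10,20,30,40):
   for sd in (1,-1):
    g=Gd(sd*d,flip)
    ok=lambda M:(lambda q: '-' if q is None else 'Y')(inverse_kinematics(*tcp(M,g)))
    row=[ok(hookT(*hk,0)),ok(hookT([.5605,-.3095,.13],(0,0),-10.8,0)),'|']
    for yaw in(4.4,184.4):
        row+=[ok(hookT(H,wire(a),yaw,f)) for a,f in[(95,60),(95,50),(95,45),(95,40),(75,45),(75,40),(40,25),(0,0)]]+['|']
    for yaw in(-4.4,175.6): row+=[ok(hookT([.555,.3,.218],(0,107),yaw,0)),ok(hookT([.555,.3,.27],(20,70),yaw,0)),'|']
    print(flip,sd*d,*row)
E
```

```text
0 0 Y Y | - - - Y - Y Y Y | - - - - - - Y Y | Y Y | Y Y |
0 0 Y Y | - - - Y - Y Y Y | - - - - - - Y Y | Y Y | Y Y |
0 10 Y Y | - Y Y Y Y Y Y Y | - - - - - - Y Y | Y Y | Y Y |
0 -10 Y Y | - - - - - - Y Y | - - Y Y Y Y Y Y | Y Y | Y Y |
0 20 Y Y | - Y Y Y Y Y Y Y | - - - - - - - Y | Y Y | Y Y |
0 -20 Y Y | - - - - - - Y Y | - Y Y Y Y Y Y Y | Y Y | Y Y |
0 30 Y Y | Y Y Y Y Y Y Y Y | - - - - - - - Y | Y Y | Y Y |
0 -30 Y Y | - - - - - - - Y | Y Y Y Y Y Y Y Y | Y Y | Y Y |
0 40 Y Y | Y Y Y Y Y Y Y Y | - - - - - - - Y | Y Y | Y Y |
0 -40 Y Y | - - - - - - - Y | Y Y Y Y Y Y Y Y | Y Y | Y - |
1 0 Y Y | - - - Y - Y Y Y | - - - - - - Y Y | Y Y | Y Y |
1 0 Y Y | - - - Y - Y Y Y | - - - - - - Y Y | Y Y | Y Y |
1 10 Y Y | - Y Y Y Y Y Y Y | - - - - - - Y Y | Y Y | Y Y |
1 -10 Y Y | - - - - - - Y Y | - - Y Y Y Y Y Y | Y Y | Y Y |
1 20 Y Y | - Y Y Y Y Y Y Y | - - - - - - - Y | Y Y | Y Y |
1 -20 Y Y | - - - - - - Y Y | - Y Y Y Y Y Y Y | Y Y | Y Y |
1 30 Y Y | Y Y Y Y Y Y Y Y | - - - - - - - Y | Y Y | Y Y |
1 -30 Y Y | - - - - - - - Y | Y Y Y Y Y Y Y Y | Y Y | Y Y |
1 40 Y Y | Y Y Y Y Y Y Y Y | - - - - - - - Y | Y Y | Y Y |
1 -40 Y Y | - - - - - - - Y | Y Y Y Y Y Y Y Y | Y Y | Y - |
```

```bash
cat >> h.py <<'E'
g=Gd(25,0,138)
YP=4.4
def go(M,speed=None):
    p,r=tcp(M,g)
    move_pose(p,r) if speed is None else move_linear(p,speed,r)
E
python3 - <<'E'
from h import *
b=[.5608,-.3092]
go(hookT([*b,.060],(0,0),-10.8,0))
go(hookT([*b,.010],(0,0),-10.8,0),.08)
o=observe();print("at",o["t"],o["ft_force"])
grip(0.0,80); o=observe();print("grip",o["t"],o["gripper_width"],o["ft_force"])
go(hookT([*b,.085],(0,0),-10.8,0),.1)
o=observe();print("up",o["t"],o["gripper_width"],o["ft_force"])
H=np.array([.535,-.140,.096])
go(hookT(H+[0.005,0,.045],wire(105),YP,50))
o=observe();M=T(o);np.save("w2.npy",M);print(o["t"],o["tool_pos"])
w=capture("wrist");s=capture("side");c=capture("scene")
for n,i in zip(("w2","s2","c2"),(w,s,c)):cv2.imwrite(f"pics/{n}.png",i[...,::-1])
out=np.zeros((600,800,3),np.uint8)
out[:384,:512]=w[...,::-1]
A=cv2.resize(s[180:320,230:330,::-1],None,fx=2.8,fy=2.8,interpolation=2); out[:392,515:795]=A
B=cv2.resize(c[150:250,120:270,::-1],None,fx=2,fy=2,interpolation=2); out[395:595,:300]=B
cv2.imwrite("pics/v2.png",out)
E
```

```text
at 4.9917 [-0.0257 -0.154  -0.0702]
grip 5.675 0.008569354835502004 [-0.8789  0.2768  1.3469]
up 6.575 0.009206575197792796 [ 1.4566 -0.2623 -1.4224]
7.8333 [ 0.4862 -0.1386  0.2154]
```

View pics/v2.png

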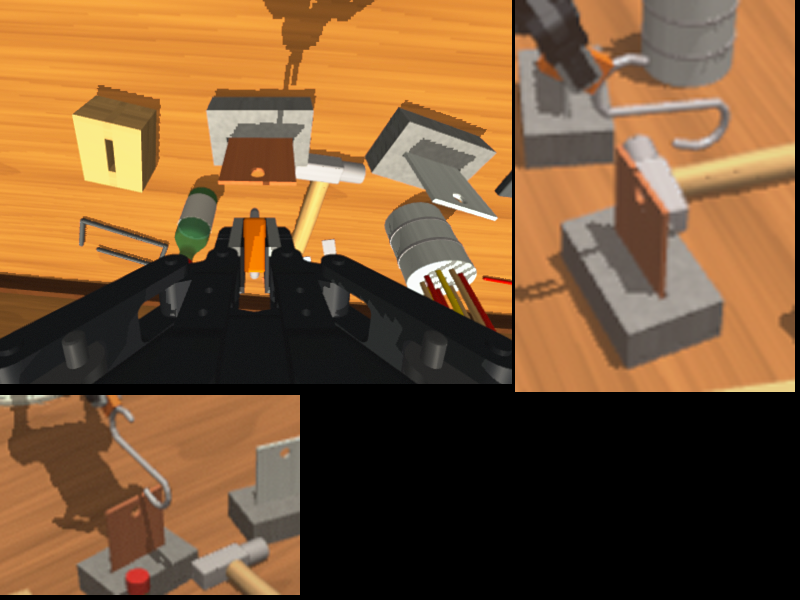

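The hook is held straight and the copper hole is visible in the wrist view at (257,171). The hook tip is at side px ≈(288,231) and scene px ≈(194.5,198). Next I compare the expected positions with the seen ones.

```bash
python3 - <<'E'
from h import *
M=np.load("w2.npy"); w,s,d=cam("wrist",M),cam("scene"),cam("side")
print("hole all",*tri([(w,(257,171)),(s,(187.7,208)),(d,(274.7,250))]))
print("hole s,d",*tri([(s,(187.7,208)),(d,(274.7,250))]))
Hh=tri([(s,(187.7,208)),(d,(274.7,250))])[0]
print("wrist of H", proj(w,[Hh,[.535,-.14,.096]]))
for n,px in[("plate top corners",[(220,183),(296,182)])]:
    print(n,[onz(w,p,.110) for p in px])
print("hole at z .096",onz(w,(257,171),.096))
Hk=M@np.linalg.inv(g)
P=lambda x,z:(Hk@[x/1e3,0,z/1e3,1])[:3]
pts={"tipend":P(-20.3,30.1),"tip":P(-19.5,27.2),"bend":P(17,20),"shtop":P(-20,90),"free":P(20,90),"seat":P(0,3)}
for k,v in pts.items(): print(k,v,"side",proj(d,v)[0],"crop",(proj(d,v)[0]-[230,180])*2.8+[515,0],"scenecrop",(proj(s,v)[0]-[120,150])*2+[0,395])
print("tip tri",*tri([(s,(194.5,198)),(d,(287.9,231.1))]))
# big crops for one view
c=cv2.imread("pics/c2.png");e=cv2.imread("pics/s2.png");q=cv2.imread("pics/w2.png")
out=np.zeros((600,800,3),np.uint8)
out[:300,:400]=cv2.resize(c[165:240,150:250],None,fx=4,fy=4,interpolation=2)
out[:,400:]=cv2.resize(e[190:290,245:312],(400,600),interpolation=2)
out[300:,:400]=cv2.resize(q[130:190+15,205:305],None,fx=4,fy=4,interpolation=2)
cv2.imwrite("pics/v3.png",out)
E
```

```text
hole all [ 0.5332 -0.1394  0.091 ] 0.001191060352678712
hole s,d [ 0.534  -0.1399  0.092 ] 0.0004218402450781879
wrist of H [[256.3672 173.2483]
 [256.0125 176.7163]]
plate top corners [array([ 0.5344, -0.1719,  0.11  ]), array([ 0.5266, -0.1043,  0.11  ])]
hole at z .096 [ 0.5282 -0.1395  0.096 ]
tipend [ 0.5538 -0.1401  0.135 ] side [285.6218 230.0576] crop [670.7411 140.1612] scenecrop [144.0804 484.4372]
tip [ 0.5565 -0.14    0.1338] side [286.9827 230.2196] crop [674.5516 140.615 ] scenecrop [145.7685 486.6735]
bend [ 0.5854 -0.1372  0.157 ] side [301.7522 215.7208] crop [715.9061 100.0182] scenecrop [164.0968 478.7392]
shtop [ 0.5081 -0.14    0.1738] side [261.9023 218.9502] crop [604.3264 109.0606] scenecrop [116.1802 432.3351]
free [ 0.5337 -0.137   0.2043] side [275.5623 200.5594] crop [642.5744  57.5662] scenecrop [131.1832 414.6382]
seat [ 0.5875 -0.1385  0.1331] side [302.3266 226.1105] crop [717.5146 129.1094] scenecrop [165.3191 500.7384]
tip tri [ 0.5592 -0.1383  0.1294] 5.353231129926774e-05
```

View pics/v3.png

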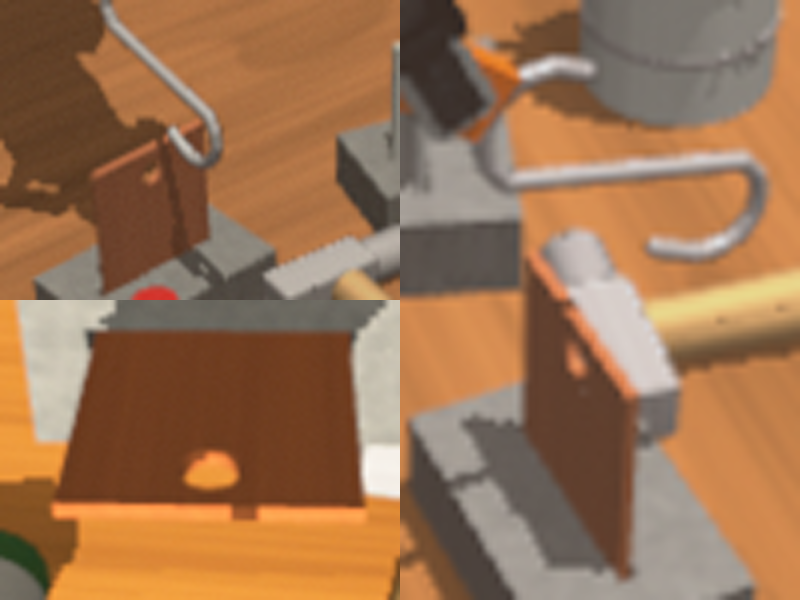

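```bash
python3 - <<'E'
from h import *
s,d=cam("scene"),cam("side")
print("tipend",*tri([(s,(192.8,197.2)),(d,(286.8,231.1))]))
print("hole raw",*tri([(s,(187.75,209)),(d,(274.65,249.7))]))
print("hole corr",*tri([(s,(187.75,206.5)),(d,(273.6,248.5))]))
print("corners corr",*[tri([(s,p),(d,q)])[0] for p,q in[((173.25,208.75-2.5),(283.8-1,255.8-1.2)),((200.9,196-2.5),(266.5-1,232.7-1.2))]])
w=cam("wrist",np.load("w2.npy"))
print(proj(w,[[.533,-.142,.096],[.533,-.142,.094]]))
E
```

```text
tipend [ 0.5564 -0.14    0.131 ] 0.0005315478541867131
hole raw [ 0.5345 -0.1396  0.0908] 0.0015533249821159591
hole corr [ 0.5324 -0.1384  0.0945] 0.0006984353285076493
corners corr [ 0.5347 -0.1741  0.1117] [ 0.5295 -0.1031  0.1091]
[[254.0018 174.8786]
 [254.1267 173.5878]]
```

```bash
cat >> h.py <<'E'
H=np.array([.5315,-.1385,.096]); YP=4.2
def ins(a,dz=0,f=None): return hookT(H+[0,0,dz],wire(a),YP,50*min(a,75)/75 if f is None else f)
E
python3 - <<'E'
from h import *
for a in(105,90,75,60,45,30,15,0): print(a,inverse_kinematics(*tcp(ins(a),g)) is not None)
f0=observe()["ft_force"]
for a,v in((105,.08),(93,.04),(88,.02),(84,.02),(80,.02)):
    go(ins(a),v); o=observe(); print(a,o["t"],o["ft_force"]-f0)
w=capture("wrist");s=capture("side");c=capture("scene")
np.save("w3.npy",T(o))
for n,i in zip(("w4","s4","c4"),(w,s,c)):cv2.imwrite(f"pics/{n}.png",i[...,::-1])
out=np.zeros((600,800,3),np.uint8)
out[:300,:400]=cv2.resize(c[165:240,150:250,::-1],None,fx=4,fy=4,interpolation=2)
out[:,400:]=cv2.resize(s[190:290,245:312,::-1],(400,600),interpolation=2)
out[300:,:400]=cv2.resize(w[100:250,155:355,::-1],None,fx=2,fy=2,interpolation=2)
cv2.imwrite("pics/v4.png",out)
E
```

```text
105 True
90 True
75 True
60 True
45 True
30 True
15 True
0 True
105 8.7083 [0.7771 0.1586 1.4091]
93 9.1583 [0.3775 0.2879 1.8827]
88 9.5583 [ 0.161  -1.1384  0.2887]
84 9.9083 [-0.326  -0.7983  0.4426]
80 10.2583 [-0.178  -0.1044  0.4126]
```

View pics/v4.png

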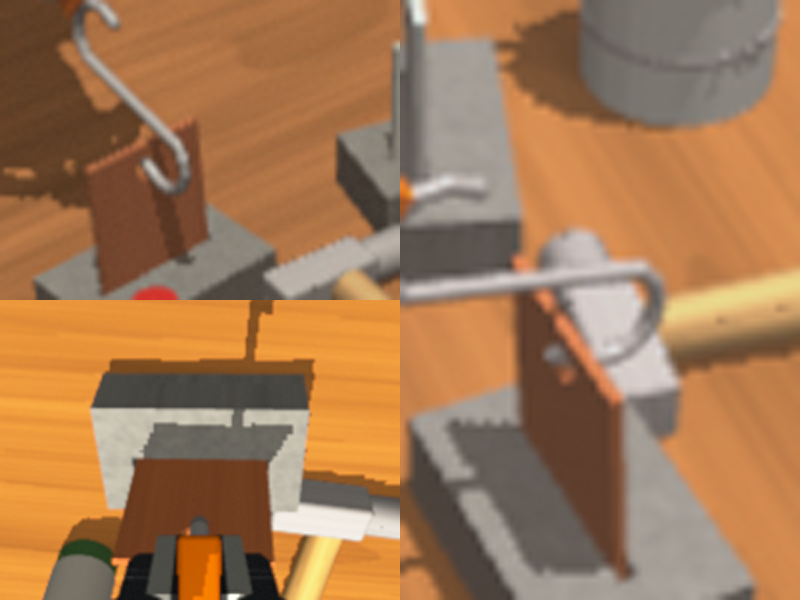

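The tip has gone through the hole: in the side view it sticks out on the near face at crop (555,355), with hole still showing under it, and forces are about 1 N. I'll feed the curl on round to the seat, then lift a little.

```bash
python3 - <<'E'
from h import *
f0=observe()["ft_force"]
for a in(75,60,45,30,15,5,0):
    go(ins(a,-.001),.05); o=observe(); print(a,o["t"],o["ft_force"]-f0)
    if np.linalg.norm(o["ft_force"]-f0)>8: print("STOP");break
else:
    for dz in(.004,.015):
        go(ins(0,dz),.04); wait(.2); o=observe(); print(dz,o["t"],o["ft_force"]-f0,o["gripper_width"])
w=capture("wrist");s=capture("side");c=capture("scene")
for n,i in zip(("w5","s5","c5"),(w,s,c)):cv2.imwrite(f"pics/{n}.png",i[...,::-1])
out=np.zeros((600,800,3),np.uint8)
out[:300,:400]=cv2.resize(c[155:230,150:250,::-1],None,fx=4,fy=4,interpolation=2)
out[:,400:]=cv2.resize(s[190:290,245:312,::-1],(400,600),interpolation=2)
out[300:,:400]=cv2.resize(w[100:250,155:355,::-1],None,fx=2,fy=2,interpolation=2)
cv2.imwrite("pics/v5.png",out)
E
```

```text
75 10.6583 [ 0.6635 -0.1467 -0.2234]
60 11.1917 [-0.8239 -0.875   1.7688]
45 11.7167 [-0.233  -0.3912 -1.2816]
30 12.2417 [-0.5474 -0.9328 -0.7887]
15 12.7583 [-0.8094  0.0803  0.1279]
5 13.15 [-1.4193 -0.1042 -1.2156]
0 13.425 [-0.1234 -0.5874 -0.6379]
0.004 13.9 [-0.3192 -0.4523 -0.8735] 0.008826755430717374
0.015 14.525 [-0.052  -0.9555 -0.4144] 0.00865243366391844
```

View pics/v5.png

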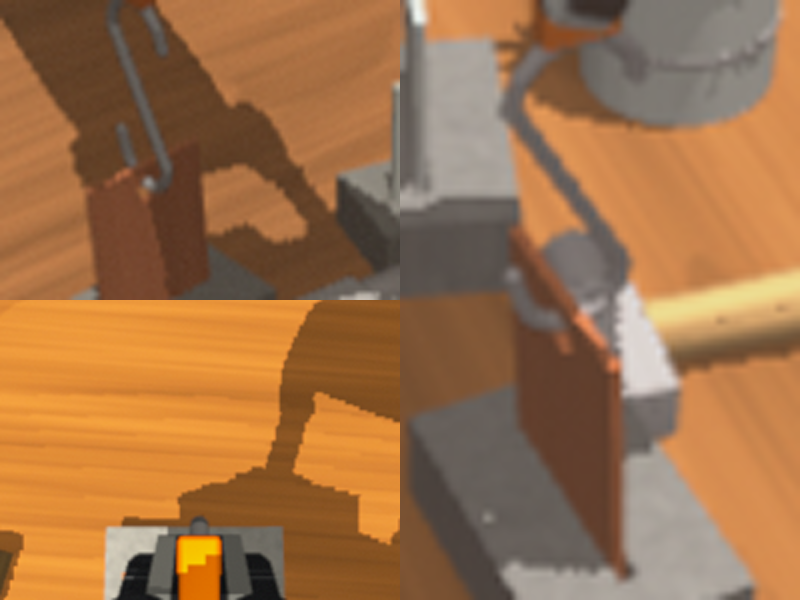

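The curl is through and carries the plate (its near top corner rose about 11 mm in the side view). Next I lift it clear, carry it in front of the rail and look.

```bash
python3 - <<'E'
from h import *
s,d=cam("scene"),cam("side")
print("tin top",*tri([(s,(316,195)),(d,(292,168))]), "steel hole-ish",onz(s,(262,205),.035))
f0=observe()["ft_force"]
b=ins(0)[:3,3]
W=[hookT(b+[0,0,.065],(0,0),YP,0),hookT([.48,-.10,.20],(0,0),0,0),hookT([.46,.05,.235],(0,0),-2,0),hookT([.47,.325,.235],(0,0),-4,0),hookT([.50,.325,.149],(0,0),-4,0)]
for M in W: print(inverse_kinematics(*tcp(M,g)) is not None)
for M,v in zip(W,(.06,.12,.15,.15,.12)):
    go(M,v); o=observe(); print(o["t"],o["ft_force"]-f0,o["gripper_width"])
wait(.5)
o=observe();np.save("w6.npy",T(o))
w=capture("wrist");s=capture("side");c=capture("scene")
for n,i in zip(("w6","s6","c6"),(w,s,c)):cv2.imwrite(f"pics/{n}.png",i[...,::-1])
out=np.zeros((600,800,3),np.uint8)
out[:300,:400]=cv2.resize(c[60:180,270:430,::-1],(400,300),interpolation=2)
out[:,400:]=cv2.resize(s[40:220,140:260,::-1],(400,600),interpolation=2)
out[300:,:400]=cv2.resize(w[:,:,::-1],(400,300),interpolation=2)
cv2.imwrite("pics/v6.png",out); print(o["t"],o["ft_force"]-f0)
E
```

```text
tin top [0.6733 0.0963 0.0968] 0.000618962416493351 steel hole-ish [0.5643 0.0401 0.035 ]
True
True
True
True
True
15.6583 [ 0.     -0.3651  1.5099] 0.00874518482146836
16.45 [ 0.4876 -0.419   0.3338] 0.008613549224573582
17.6333 [ 0.3059 -0.0187  0.8332] 0.008586674501536691
19.6167 [ 0.1847 -0.1605  0.307 ] 0.008722067964403241
20.525 [ 0.3907 -0.1856 -0.0322] 0.008693936401617367
21.025 [ 0.033  -0.251   0.0519]
```

View pics/v6.png

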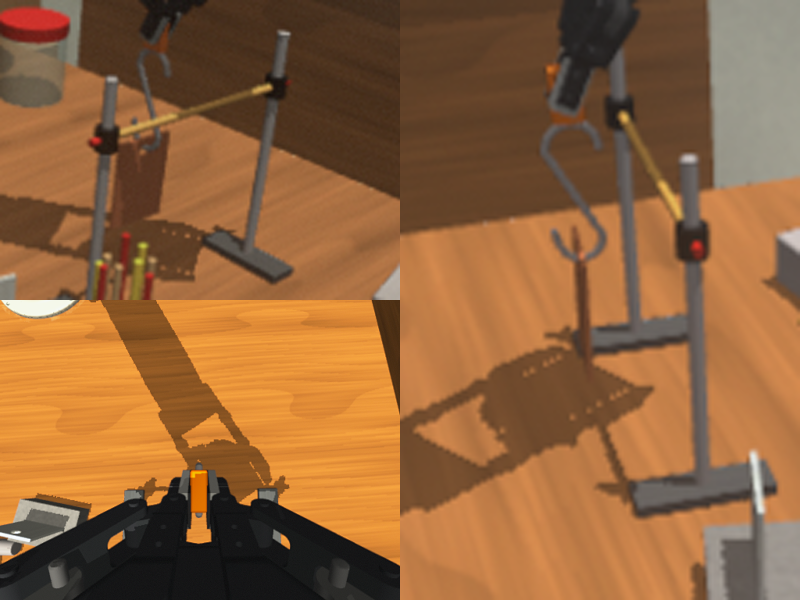

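The plate hangs on the hook just in front of the rail. In the side crop the curl's free end is at (598,145) and the rail runs (680,218)–(622,115); in the scene crop the free end is at (168,72) and the rail runs (120,132)–(270,90). I'll correct the rail's position by the hook's known pose.

```bash
python3 - <<'E'
from h import *
s,d=cam("scene"),cam("side"); Hk=np.load("w6.npy")@np.linalg.inv(g)
S=lambda u,v:np.array([u/2.5+270,v/2.5+60]); D=lambda u,v:np.array([(u-400)*.3+140,v*.3+40])
P=lambda x,z:(Hk@[x/1e3,0,z/1e3,1])[:3]
bs=[];bd=[]
for n,x,z,u,v in[("free",20,89,(168,72),(598,145)),("shtop",-20,90,(142,58),(545,150))]:
    bs.append(S(*u)-proj(s,P(x,z))[0]);bd.append(D(*v)-proj(d,P(x,z))[0]);print(n,P(x,z),bs[-1],bd[-1])
bs=np.mean(bs,0);bd=np.mean(bd,0)
r=[tri([(s,S(*u)-bs),(d,D(*v)-bd)]) for u,v in[((120,132),(680,218)),((270,90),(622,115))]]
print(r); A,B=r[0][0],r[1][0]
print("yaw",-np.degrees(np.arctan2(*(B-A)[:2])),"at y .325:",A+(B-A)*(.325-A[1])/(B-A)[1])
# epipolar: points where scene rail line meets side rail line via plane intersection
def pl(c,p,q):
    o,a=ray(c,p);_,b=ray(c,q);n=np.cross(a,b);return n/np.linalg.norm(n),o
n1,o1=pl(s,S(120,132)-bs,S(270,90)-bs);n2,o2=pl(d,D(680,218)-bd,D(622,115)-bd)
k=np.cross(n1,n2);k/=k[1]; X=np.linalg.solve([n1,n2,[0,1,0]],[n1@o1,n2@o2,.325]);print("planes",X,k)
print("hook in rail coords at y .325",Hk[:3,3])
E
```

```text
free [0.5199 0.3236 0.2381] [-0.08   -0.1407] [-0.0054 -0.3097]
shtop [0.48   0.3264 0.2391] [ 0.7506 -0.5511] [ 0.5245 -0.1809]
[(array([0.5511, 0.2211, 0.2151]), np.float64(0.004589623096852273)), (array([0.5668, 0.4404, 0.2099]), np.float64(0.002981675954912551))]
yaw -4.097132351242469 at y .325: [0.5586 0.325  0.2126]
planes [0.5609 0.325  0.2103] [ 0.0678  1.     -0.0193]
hook in rail coords at y .325 [0.5    0.325  0.1491]
```

```bash
python3 - <<'E'
from h import *
YR=-4.0; X0,Y0,Z0=.560,.325,.2125
def bar(x,z): # put hook so that the bar centre is at hook (x,z)
    return hookT([X0,Y0,Z0],(x,z),YR,0)
f0=observe()["ft_force"]
def st(n): 
    o=observe(); f=o["ft_force"]-f0; print(n,round(o["t"],2),f,round(o["gripper_width"],4)); return f
for p,v in(((60,66),.05),((30,66),.06),((6,66),.04),((3,80),.04),((0,92),.03)):
    go(bar(*p),v); f=st(p)
    if np.linalg.norm(f)>6: print("STOP");break
else:
    wait(.2);f1=st("base");z=92
    while z<112:
        z+=1; go(bar(0,z),.02); wait(.05); f=st(z)
        if f[2]-f1[2]>4 : break
s=capture("side");c=capture("scene")
out=np.zeros((600,800,3),np.uint8)
out[:300,:400]=cv2.resize(c[60:180,270:430,::-1],(400,300),interpolation=2)
out[:,400:]=cv2.resize(s[50:170,160:240,::-1],(400,600),interpolation=2)
cv2.imwrite("pics/v7.png",out)
E
```

```text
(60, 66) 21.43 [ 0.5231  0.8407 -0.3915] 0.0087
(30, 66) 22.07 [-0.2385 -0.0218 -0.075 ] 0.0088
(6, 66) 22.82 [-0.2809  0.8729  0.0529] 0.0086
(3, 80) 23.33 [0.1807 0.8123 0.3923] 0.0091
(0, 92) 23.89 [-0.1187  1.2759 -0.2127] 0.0086
base 24.09 [-1.3124  0.4195  0.5417] 0.009
93 24.39 [-1.0966  1.0202 -0.2075] 0.0087
94 24.69 [-0.3823  0.2271  0.3144] 0.0088
95 24.99 [-0.3345  0.3075 -0.7146] 0.0087
96 25.29 [-1.2608  1.2683 -0.3448] 0.009
97 25.59 [-0.3091  0.9892 -0.7269] 0.0091
98 25.89 [-1.4104  0.382   0.1923] 0.0088
99 26.19 [-0.6203  1.0338  0.0017] 0.0091
100 26.49 [ 0.0545  0.4944 -0.3366] 0.0084
101 26.79 [-0.5277  0.8758 -0.2208] 0.0087
102 27.09 [-1.2585  0.422   2.4669] 0.009
103 27.39 [-0.6194  0.3185  7.2481] 0.0087
```

View pics/v7.png

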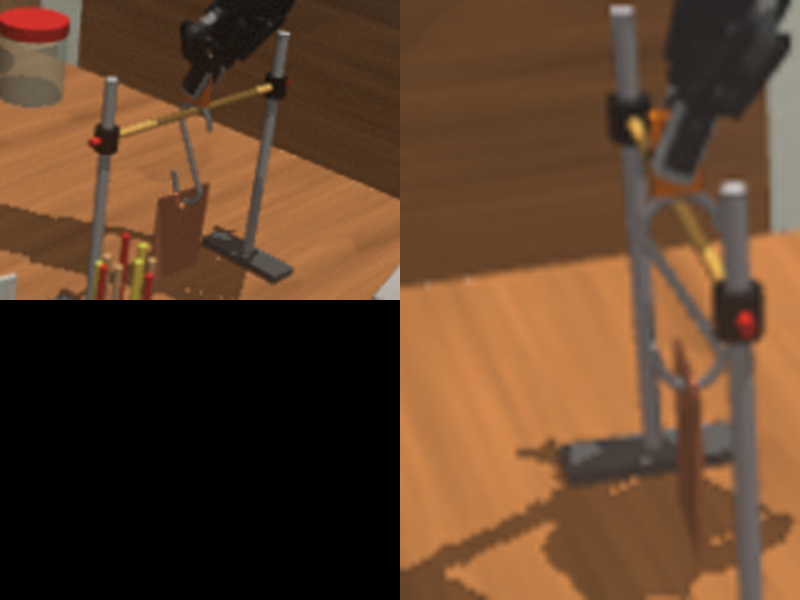

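The crown rests on the bar (contact at bar z 102–103 mm, as designed), with the bar inside the curl in both views. I'll ease off the press, release gently and withdraw along the tool axis.

```bash
python3 - <<'E'
from h import *
go(hookT([.560,.325,.2125],(0,102.3),-4.0,0),.02)
print(observe()["ft_force"]); grip(0.0,20); wait(.2); grip(.018); wait(.3); grip(.04); wait(.2)
o=observe();M=T(o);z=M[:3,2];print(o["t"],o["ft_force"],o["gripper_width"])
p=o["tool_pos"]; move_linear(p-z*.06,.08); 
move_linear(p-z*.06+np.array([-.04,0,.12]),.2); wait(2.5)
s=capture("side");c=capture("scene");wait(.35);s2=capture("side");c2=capture("scene")
out=np.zeros((600,800,3),np.uint8)
out[:300,:400]=cv2.resize(c[60:180,270:430,::-1],(400,300),interpolation=2)
out[:,400:]=cv2.resize(s[50:170,160:240,::-1],(400,600),interpolation=2)
out[300:,:400]=cv2.resize(c[140:320,80:320,::-1],(400,300),interpolation=2)
cv2.imwrite("pics/v8.png",out)
D=lambda a,b:np.abs(a.astype(int)-b)[40:200].max(axis=2)
print(observe()["t"],observe()["tool_pos"],"moving px",(D(s,s2)>25).sum(),(D(c,c2)>25).sum())
E
```

```text
[ 0.7023 -0.2162  5.6469]
29.2583 [-0.4064  0.7087 -0.7094] 0.03991323588366985Traceback (most recent call last):
  File "<stdin>", line 6, in <module>
bench.IKError: the arm cannot follow that straight line within its joint ranges
```

```bash
python3 - <<'E'
from h import *
o=observe(); p=o["tool_pos"]; print(o["t"],p)
for d in([-.03,0,.06],[0,0,.06],[0,0,.03]):
    try: move_linear(p+np.array(d),.15); print("moved",d); break
    except IKError: pass
wait(2.5)
s=capture("side");c=capture("scene");wait(.35);s2=capture("side");c2=capture("scene")
out=np.zeros((600,800,3),np.uint8)
out[:300,:400]=cv2.resize(c[60:180,270:430,::-1],(400,300),interpolation=2)
out[:,400:]=cv2.resize(s[50:170,160:240,::-1],(400,600),interpolation=2)
out[300:,:400]=cv2.resize(c[140:320,80:320,::-1],(400,300),interpolation=2)
cv2.imwrite("pics/v8.png",out)
D=lambda a,b:np.abs(a.astype(int)-b)[40:200].max(axis=2)
print(observe()["t"],observe()["tool_pos"],"moving px",(D(s,s2)>25).sum(),(D(c,c2)>25).sum())
E
```

```text
30.1583 [0.5832 0.3234 0.2975]
moved [-0.03, 0, 0.06]
33.8 [0.5532 0.3234 0.3575] moving px 0 0
```

View pics/v8.png

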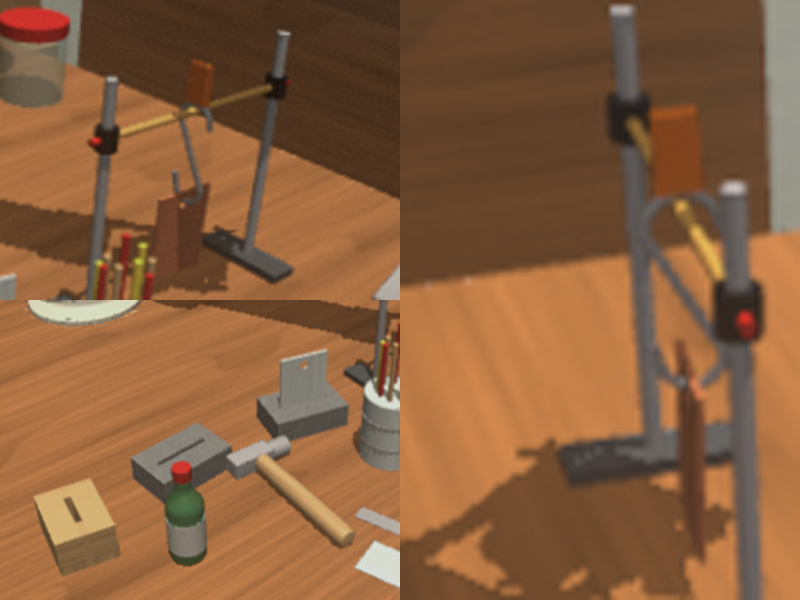

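The hook hangs by its upper curl on the rail with the plate on its lower curl. No pixels changed over 0.4 s, the gripper is well clear, and the other objects are undisturbed. I'm handing the job in.

```bash
python3 -c "
from bench import *
print(sign_off(), observe()['t'])"
```

```text
the job is handed in; nothing more can be done
the job is handed in; nothing more can be done
```

The copper plate now hangs on the S-hook from the drying rail, and I handed the job in after about 34 s of the 72 s allowed.

- **What I did:** I gripped the hook by its orange tab with the tool leaned 25°. Then I tilted the hook 50°, fed its lower curl through the hole and lifted the plate out of its block. I carried it to the rail, lowered the upper curl until it touched the bar, and let go. The bar's centre came out about 0.2125 m above the bench.
- **Forces:** They stayed around 1–2 N throughout, except for about 7 N when the hook pressed on the rail.
- **Last checks:** The bar is inside the upper curl and the plate is on the lower curl. No pixels changed between pictures 0.4 s apart. The gripper is clear of the hook. The bottle, hammer, silver plate and tin look undisturbed in the pictures.
- **What disagreed:**
  - The fixed cameras read about 4 mm low near the plate, so I corrected the hole's position against the hook's known pose.
  - One withdrawal move was refused as out of joint range. Nothing moved, and I used a shorter one instead.

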